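Fetch the tape roll from the locked supply drawer

TASK

The orange-brown packing tape roll is in the locked supply drawer. Roll the cabinet's thumbwheel towards you with a fingertip, as far as it goes, to draw the red bolt; then take the yellow hook, put its prong into the hole in the drawer's lip, pull the drawer fully open with it (not with the fingers), and set the hook down on the bench clear of the drawer. Lift the tape roll out and lay it flat and centred on top of the cream roll, leaving the drawer open and everything else where it is.

Things in the scene. Friction and masses are not known exactly. Their poses are not given: they have to be found in the camera images.
- cabinet: Grey metal drawer cabinet fixed to the bench, 155 (x) x 176 (y) x 72 mm high; origin: centre of its underside. Its front is its -x side, towards the robot. Drawer bay centred at y = -21 mm; thumbwheel column at the left, y = 44 to 88 mm. A red bolt (50 to 62 mm) in a black guide on the column's front blocks the drawer front while locked; guide and bolt stand out 25 mm from the front.
- wheel (a joint): Turn (rad) of the black ribbed thumbwheel with an orange mark: radius 38, 24 mm thick, axle along the cabinet's y. 0 locked, starts 0 to 0.25, grows as its top moves to the cabinet's -x; stop at 1.2. The bolt follows, 16 mm per rad; drawer free from 0.82. Stays where left; turns at 1 N at the rim: press on its top with 4 to 8 N and stroke; 20 mm of stroke give 0.5 rad, so several strokes.
- wheel_top (a point): Highest point of the thumbwheel's rim, 84 mm above the bench, at (-15, 65.5, 84) mm in the cabinet's frame; fixed to the cabinet, with its axes. Only the wheel's top 12 mm stand out of a slot (64 mm long in x, 28 mm wide) in the cabinet top.
- drawer (a joint): How far the drawer is pulled out along the cabinet's -x, m: 0 shut (start), 0.135 fully out at its stop. Friction about 1.5 N; it stays where it is left. The cabinet lid begins 27 mm behind the cabinet front. The drawer's runners, on which the roll lies, are 10 mm above the bench; inside 116 mm wide (y) and 148 mm long; its side walls reach 28 mm above the bench.
- drawer_box: The sliding drawer with its blue front panel, 124 mm wide, 8 mm thick, its top edge 62 mm above the bench, with a steel lip. Its origin and axes coincide with the cabinet's when the drawer is shut.
- drawer_hole (a point): Centre of the round hole, 25 mm across, at the top face of the level steel lip (40 mm deep, 56 wide, 6 thick, top 46 mm above the bench) in the middle of the blue drawer front; 20 mm out from the panel's outer face, 105.5 mm in front of the cabinet's centre when shut. A rib under each side of the lip, 25 mm off the middle, reaches down to 27 mm above the bench. Moves with the drawer.
- hook: Loose yellow-handled hook, 0.10 kg, bridge-shaped, standing upright. Origin: on the bench under the middle of the handle. Handle: bar along x, 86 long, 14 wide (y), 18 mm high, its middle 45 mm above the origin; grip it across y at its middle. A straight steel prong, 9 mm thick, goes down at x = +45 mm to z = 0; at x = -43 mm a leg with a cross foot 66 mm wide. +x points away from the robot.
- hook_tip (a point): Lower end of the hook's prong, at (45, 0, 0) mm in the hook's frame.
- orange_roll: Loose orange-brown packing tape roll, about 100 mm across, 48 high, 0.16 kg, flat in the drawer, mostly hidden while it is shut. Origin: centre of its underside. Core 58 mm across, ring wall about 20 mm thick, its middle 40 mm from the axis: grip one wall, one finger in the core. Drawer open: about 30 mm free between roll and drawer front, and the roll is clear of the cabinet lid.
- cream_roll: Cream roll of packing tape, about 110 mm across and 50 mm high, lying flat on the bench and held there (it does not shift); origin: centre of its underside. The orange-brown roll goes on top of it. It and the hook may have changed places.
- red_marker: Bystander: red marker pen lying near the back, 120 x 14 x 15 mm. Origin: under its middle.
- blue_marker: Bystander: blue marker pen lying beside the cabinet, 120 x 14 x 15 mm. Origin: under its middle.

How it is judged:
On the way, in this order (a step that is already met when the one before it is completed fails the run):
1. the thumbwheel is rolled so that the bolt is drawn (at least 1.0 rad), the hook not yet used (value of joint wheel above 1 rad and distance of hook from where it was at the start of the episode below 0.03 m), for 0.2 s.
2. the drawer is pulled out at least 115 mm with the hook's prong in the hole of its lip (value of joint drawer above 0.115 m and horizontal distance between hook_tip and drawer_hole below 0.02 m and z of hook_tip in the frame of drawer_hole below -0.004 m), for 0.2 s.
3. the hook is set down on the bench clear of the drawer's lip and let go, the drawer still open (value of joint drawer above 0.11 m and height (world z) of hook below 0.045 m and horizontal distance between hook_tip and drawer_hole above 0.03 m and linear speed of hook below 0.03 m/s and contact force between the fingers and hook below 0.1 N), for 0.2 s.
4. the orange-brown roll lies on the cream roll (horizontal distance between orange_roll and cream_roll below 0.03 m and height (world z) of orange_roll between 0.045 and 0.056 m and angle between orange_roll's own z axis and vertical below 0.1 rad and linear speed of orange_roll below 0.03 m/s), for 0.2 s.
At the end, for the whole second after the job is handed in: The orange-brown roll lies flat (within 0.1 rad) on the cream roll, centres within 30 mm, at rest; the drawer is open at least 110 mm; the thumbwheel is still at 1.0 rad or more (bolt drawn); the hook lies released on the bench top (origin below 45 mm), its prong more than 30 mm from the lip's hole (all of step 3 and all of step 4 and value of joint wheel above 1 rad); the robot touches nothing.
It fails at once if the drawer is pulled by the fingers instead of the hook (contact force between the fingers and drawer_box above 2 N and value of joint drawer between 0.01 and 0.105 m).
It fails at once if the red or blue marker pen is moved by more than 30 mm (distance of any of red_marker, blue_marker from where it was at the start of the episode above 0.03 m).
It also fails if it takes over 72 s, if anything falls off the work surface, if the arm or the gripper's body presses on something with over 40 N, if the wrist force passes 120 N, or if a joint passes its speed limit or range.

ROBOT

A 7-joint arm with a two-finger parallel gripper is mounted at the origin on a cart in front of the work surface, level with it; the furniture and walls round the work are solid. World frame = base frame: x ahead of the robot, y to its left, z up, the work surface at z = 0. Lengths are in m, angles in rad, forces in N, time in s.
With the tool pointing down it reaches from about 0.4 to 0.875 m from the base axis. Payload 19.3 kg.
Tool frame: the origin (TCP) lies midway between the tips of the shut fingers; the grasp point (between the pads) lies 19 mm behind it; z points along the fingers, y is the line along which they close (so a half turn about z gives the same grasp; the last joint's range is limited). The gripper opens to 85 mm and grips with 20 to 120 N. Pads are 22 mm wide; open, the fingers measure 114 mm over their backs; the gripper's body (76 mm by 85 mm) begins 54 mm behind the grasp point. The pads swing forward as they close: fully open they stand 13 mm farther back than shut.
Start: joints at [-0.07, 0.521, -0.036, 1.599, 0.021, 1.021, -0.113], TCP at [0.625, -0, 0.231] pointing down, gripper open.
Joint ranges: [-2.91, 2.91], [-0.3, 2.13], [-1.5, 1.42], [0.17, 2.43], [-1.26, 4.41], [0.16, 1.93], [-2.52, 2.52]. Speed limits (rad/s): [1.89, 1.89, 2.39, 2.39, 3.01, 3.01, 3.01].

INTERFACE

Orientations are given as [roll, pitch, yaw] about the fixed x, y, z axes, in that order (R = Rz(yaw) Ry(pitch) Rx(roll)).
In Python, from workcell import * gives the robot as it stands.
- The arm moves only by the shell command python3 -m creep 'ROWS' [FORCE]. ROWS is JSON, a list that holds one entry, the list of rows, each a list of 7 numbers: the closure, from -1 (fully open) to 1 (shut), then the shift along the tool's x, y, z in m, then the turn, a rotation vector about the tool's x, y, z in degrees. A call has 1 to 10 rows; each row shifts and turns the commanded pose from where the row before left it, along the tool's axes as they then stand; what a row does not reach is not made up. A row lasts 1/10 s, in which the tool goes at most 50 mm and 8.59 degrees, less where a joint would pass 70% of its speed; a pose out of reach is approached as far as the arm can. A call is refused whole if a number of a shift passes 0.05 or a number of a turn 8.59, either way. A call with a gripper value outside its range is refused whole. The fingers move at their own pace and stop on an object; FORCE is the grip in N (left out, the last holds). Time passes only in rows, so rows that do not move let the fingers close. It gives the time, the measured TCP pose, the force, the opening and the grip force at its end, in the units of the state.
- observe(): the state, without advancing time (a new reading comes with each control period).
- grab_frame(name): name is "scene" or "side" or "wrist"; returns a dict with "image" (420x560x3 uint8, red, green, blue), "range_z" (420x560 float32, m along the optical axis (not along the pixel's ray), 0 where there is no reading), "fx", "fy", "cx", "cy" (pixels), "k1" (the pictures are not rectified: a ray, as slopes to the right and down, at radius r is drawn at 1 + k1 r^2 times it, then the intrinsics apply), "R" (3x3) and "t" (3): a world point X has camera coordinates R X + t; the wrist camera has in their place "T_tool_cam" (4x4, takes a point from camera to tool coordinates, whose origin is the TCP and whose axes are the flange's). Camera axes: x right, y down, z forward; pixel columns grow to the right and rows downward; lengths in m; the calibration is good to about 2 mm. A picture is of the moment at which its call begins: read the wrist's pose just before it.
- job_done(): hands the job in; it is judged then, once.
Trained networks look in a picture, given as the dict that the camera call returned (one of the last four; its "shot" number tells which), for a name from the list of things; names that differ only in an ending like _2 or _b are one class to them, and where a whole thing is asked for, a point or a joint stands for the part that bears it (a point fixed in the world has none). Each returns a list of dicts, best first, with "confidence" (0 to 1); they miss things now and then, are a little off and sometimes report something else, mostly with a low value. They report only what shows in the picture. A call takes as long as a camera call.
- find_in(picture, thing): "extent" ([centre column, centre row, width, height] in pixels, round what is visible of it).
- outline_of(picture, thing): "region" (420x560 bool, what is visible of it) and "extent" ([centre column, centre row, width, height] in pixels, round what is visible of it).
- tip_of(picture, thing): "position" ([column, row] in pixels: a listed point, or the origin of a listed thing).
The state is a dict: "clock": time; "qpos": joint angles; "qd": joint speeds; "joint_efforts": joint torques, N m; "position": TCP position; "tool_rot": TCP orientation; "force": force on the tool from outside, world axes, zero at the start; "moment": the same for the moment, N m; "grip_width": finger opening in m; "finger_force": force on a finger pad.
Only numpy, scipy, OpenCV 4.12 (cv2) and the standard library are available. Lean on these libraries where they do the work, as an engineer would, in place of code of your own. Each camera call takes 0.05 s, during which the arm holds its last target. There are 200 camera calls.

## Working session

There is one attempt and no reset: what is moved stays moved. The work goes in short steps, Python scripts to look and compute and a shell command to move; the robot and the scene stay as the last step left them, time stands still between calls to the robot, and variables do not carry over. Pictures are saved under pics/ and viewed, at most 10 in all, crops included, and the job is handed in when it is done.

```bash
mkdir -p pics; ls; cat > h.py <<'E'
from workcell import *
import numpy as np, cv2
from scipy.spatial.transform import Rotation as Ro
def ray(f,u,v):
    K=np.array([[f['fx'],0,f['cx']],[0,f['fy'],f['cy']],[0,0,1.]])
    p=cv2.undistortPoints(np.array([[[u,v]]],float),K,np.array([f['k1'],0,0,0.]))[0,0]
    return np.array([p[0],p[1],1.])
def pose(f,o=None):
    if 'R' in f: R=np.array(f['R']);return R.T,-R.T@np.array(f['t'])
    T=np.array(f['T_tool_cam']);Rt=Ro.from_euler('xyz',o['tool_rot']).as_matrix()
    return Rt@T[:3,:3],Rt@T[:3,3]+np.array(o['position'])
def atz(f,u,v,z,o=None):
    A,c=pose(f,o);d=A@ray(f,u,v);return c+d*(z-c[2])/d[2]
def atr(f,u,v,o=None):
    A,c=pose(f,o);return c+A@ray(f,u,v)*f['range_z'][int(round(v)),int(round(u))]
def cloud(f,m,o=None):
    A,c=pose(f,o);vs,us=np.nonzero(m&(f['range_z']>0))
    K=np.array([[f['fx'],0,f['cx']],[0,f['fy'],f['cy']],[0,0,1.]])
    p=cv2.undistortPoints(np.stack([us,vs],1)[:,None].astype(float),K,np.array([f['k1'],0,0,0.]))[:,0]
    return c+(np.c_[p,np.ones(len(p))]*f['range_z'][vs,us][:,None])@A.T
def save(f,n): cv2.imwrite('pics/'+n,f['image'][:,:,::-1])
E
python3 - <<'E'
from h import *
o=observe();print(o['position'],o['tool_rot'],o['clock'],o['force'])
np.set_printoptions(precision=4,suppress=True)
fs={}
for n in('scene','side'):
    f=grab_frame(n);fs[n]=f
    print(n,pose(f)[1])
    for t in('wheel_top','drawer_hole','cabinet','hook','hook_tip','orange_roll','cream_roll','red_marker','blue_marker'):
        for r in tip_of(f,t)[:2]: 
            u,v=r['position'];print(t,np.round(r['position'],1),round(r['confidence'],2), atz(f,u,v,{'wheel_top':.084,'drawer_hole':.046,'orange_roll':.01}.get(t,0)))
cv2.imwrite('pics/a.png',cv2.resize(np.vstack([fs['scene']['image'],fs['side']['image']])[:,:,::-1],(400*1,600)))
save(fs['scene'],'scene.png');save(fs['side'],'side.png')
E
```

```text
pics
[ 6.24675808e-01 -2.78778854e-05  2.30739547e-01] [-3.14046282e+00  8.65316153e-05  1.57076164e+00] 0.0 [-0.91212523 -1.04773455 -0.45287813]
scene [0.0792 0.6528 0.686 ]
wheel_top [330.1 174.1] 0.9 [ 0.5767 -0.2259  0.084 ]
drawer_hole [372.2 185. ] 0.56 [ 0.4822 -0.299   0.046 ]
cabinet [336.6 185.1] 0.61 [ 0.5972 -0.3053  0.    ]
hook [264.3 230.1] 0.94 [ 0.6383 -0.0102  0.    ]
hook_tip [254.5 220. ] 0.89 [ 0.6867 -0.029   0.    ]
orange_roll [335.6 181.8] 0.58 [ 0.6014 -0.3054  0.01  ]
orange_roll [372.3 183.7] 0.28 [ 0.5079 -0.3591  0.01  ]
cream_roll [185.3 309.8] 0.74 [0.6055 0.3001 0.    ]
red_marker [290.6 205.9] 0.18 [ 0.6462 -0.1381  0.    ]
blue_marker [292.  207.2] 0.6 [ 0.6394 -0.1353  0.    ]
blue_marker [330.  172.6] 0.37 [ 0.6511 -0.3561  0.    ]
side [ 0.1152 -0.9367  0.8977]
wheel_top [326.3 267.1] 0.75 [ 0.5844 -0.2503  0.084 ]
drawer_hole [303.8 319.3] 0.84 [ 0.4841 -0.3253  0.046 ]
cabinet [343.6 307.2] 0.62 [ 0.5991 -0.305   0.    ]
hook [298.7 228.9] 0.57 [ 0.6452 -0.023   0.    ]
hook_tip [315.  221.7] 0.8 [ 0.6983 -0.0183  0.    ]
orange_roll [349.5 314.2] 0.63 [ 0.5939 -0.3346  0.01  ]
cream_roll [233.2 168.8] 0.95 [0.6105 0.3241 0.    ]
red_marker [264.  191.5] 0.56 [ 0.6403  0.1715 -0.    ]
blue_marker [322.6 252.4] 0.79 [ 0.6525 -0.1308  0.    ]
```

View pics/scene.png

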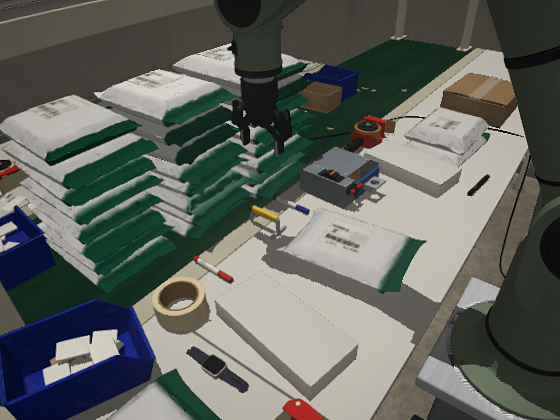

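View pics/side.png

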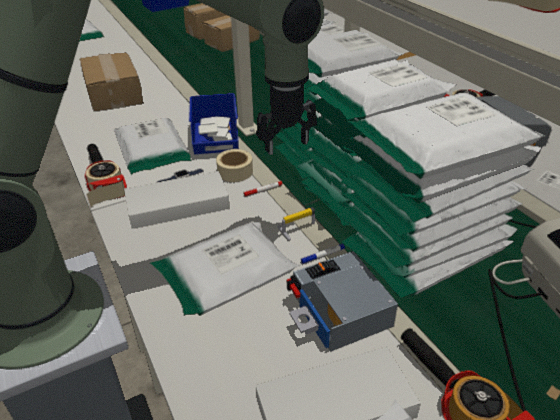

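The scene shows the cabinet at about (340,175) px, the hook at (265,215) and the cream roll at (180,300). In side, the cabinet is at (345,305), the blue marker at (322,252) and the red marker at (264,188). The networks agree with this, except that scene reports the markers badly. I'll move the wrist over the cabinet next.

```bash
python3 -m creep '[[[1,-0.045,-0.01,-0.01,0,0,0],[1,-0.045,-0.01,-0.01,0,0,0],[1,-0.045,-0.01,-0.01,0,0,0],[1,-0.045,-0.01,-0.01,0,0,0],[1,-0.045,-0.01,-0.01,0,0,0],[1,-0.03,0,-0.01,0,0,0],[1,0,0,0,0,0,0],[1,0,0,0,0,0,0]]]' 30
python3 - <<'E'
from h import *
np.set_printoptions(precision=4,suppress=True)
o=observe();f=grab_frame('wrist');print(o['position'],o['tool_rot'],o['clock'],o['force'],np.array(f['T_tool_cam']))
save(f,'w1.png')
for t,z in(('wheel_top',.084),('drawer_hole',.046),('cabinet',0),('orange_roll',.01),('blue_marker',0)):
    for r in tip_of(f,t)[:2]:
        u,v=r['position'];print(t,np.round(r['position'],1),round(r['confidence'],2),atz(f,u,v,z,o))
E
```

```text
clock: 1.8
position: [0.5749, -0.2555, 0.2912]
tool_rot: [3.141, -0.0, 1.57]
force: [-0.3, 0.1, 0.4]
grip_width: -0.0005
finger_force: 0.0
[ 0.5749 -0.2555  0.2912] [ 3.1414 -0.0002  1.5696] 1.8 [-0.3324  0.1273  0.3987] [[ 0.     -0.9655 -0.2603  0.0675]
 [ 1.     -0.      0.0001 -0.0004]
 [-0.0001 -0.2603  0.9655 -0.1416]
 [ 0.      0.      0.      1.    ]]
wheel_top [278.4 174.2] 0.73 [ 0.579  -0.2409  0.084 ]
drawer_hole [207.7 225.9] 0.74 [ 0.4803 -0.3194  0.046 ]
drawer_hole [325.3  91.8] 0.72 [ 0.6381 -0.1425  0.046 ]
cabinet [286.3 208.3] 0.92 [ 0.5923 -0.3065  0.    ]
blue_marker [324.4  91.7] 0.7 [ 0.6444 -0.137   0.    ]
```

View pics/w1.png

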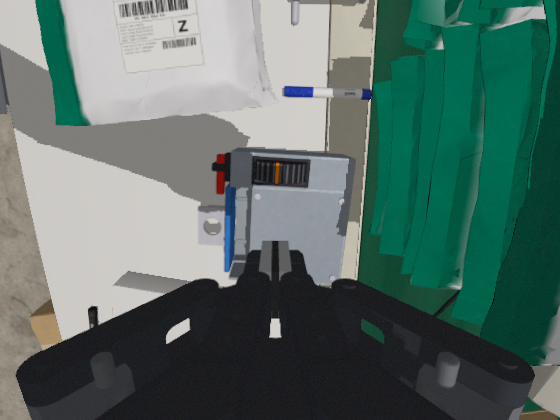

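The wrist view shows the wheel at (281,172) with its orange mark at (278,172), the lip hole at (212,226), the bolt at (221,173) and the cabinet slightly yawed. I'll get the yaw and positions from the depth.

```bash
python3 - <<'E'
from h import *
np.set_printoptions(precision=4,suppress=True)
o=observe();f=grab_frame('wrist')
for a in((238,150),(354,157),(253,158),(309,160),(307,187),(252,184)): print(a,atz(f,*a,.072,o),atr(f,*a,o))
print('hole',atz(f,212.5,226.5,.046,o),atz(f,281,172,.084,o))
m=np.zeros((420,560),bool);m[120:250,190:400]=1
P=cloud(f,m,o);
q=P[(P[:,2]>.065)&(P[:,2]<.08)];print(len(q),np.median(q[:,2]),q.min(0),q.max(0))
# left edge +y line and back edge
e=[]
for x in np.arange(.54,.66,.01):
    s=q[abs(q[:,0]-x)<.005]
    if len(s)>5:e.append((x,s[:,1].max()))
e=np.array(e);print(e);print('yaw',np.arctan(np.polyfit(e[:,0],e[:,1],1)[0]))
b=P[(P[:,2]>.056)&(P[:,2]<.066)&(P[:,0]<.54)];print('panel',len(b),np.polyfit(b[:,1],b[:,0],1) if len(b)>9 else 0,b.min(0) if len(b) else 0,b.max(0) if len(b) else 0)
w=P[(P[:,2]>.077)&(P[:,2]<.095)];print('wheel',len(w),w.min(0),w.max(0),w.mean(0))
l=P[(P[:,2]>.04)&(P[:,2]<.05)&(P[:,0]<.51)];print('lip',len(l),l.min(0),l.max(0))
E
```

```text
(238, 150) [ 0.5299 -0.2116  0.072 ] [ 0.5251 -0.2142  0.034 ]
(354, 157) [ 0.6724 -0.2197  0.072 ] [ 0.6924 -0.2265 -0.0017]
(253, 158) [ 0.548  -0.2213  0.072 ] [ 0.548  -0.2214  0.0714]
(309, 160) [ 0.617  -0.2236  0.072 ] [ 0.617  -0.2237  0.0713]
(307, 187) [ 0.6155 -0.2575  0.072 ] [ 0.6155 -0.2575  0.0718]
(252, 184) [ 0.5462 -0.2537  0.072 ] [ 0.5463 -0.2536  0.0727]
hole [ 0.4875 -0.3191  0.046 ] [ 0.5823 -0.2368  0.084 ]
9449 0.07110447721091101 [ 0.4945 -0.3429  0.065 ] [ 0.7165 -0.214   0.08  ]
[[ 0.54   -0.2152]
 [ 0.55   -0.2155]
 [ 0.56   -0.2165]
 [ 0.57   -0.2169]
 [ 0.58   -0.2177]
 [ 0.59   -0.2181]
 [ 0.6    -0.219 ]
 [ 0.61   -0.2194]
 [ 0.62   -0.2202]
 [ 0.63   -0.2213]
 [ 0.64   -0.2212]
 [ 0.65   -0.2223]]
yaw -0.0646717458366438
panel 826 [-0.0017  0.5087] [ 0.4954 -0.3475  0.0561] [ 0.5394 -0.2145  0.066 ]
wheel 669 [ 0.5591 -0.2914  0.077 ] [ 0.7087 -0.2276  0.0948] [ 0.5816 -0.2402  0.0814]
lip 790 [ 0.4648 -0.3493  0.0402] [ 0.5033 -0.2919  0.0472]
```

```bash
python3 -m creep '[[[1,0.0155,0.019,0.04,0,0,0],[1,0,0,0.045,0,0,0],[1,0,0,0.045,0,0,0],[1,0,0,0.04,0,0,0],[1,0,0,0.02,0,0,0],[1,0,0,0.007,0,0,0],[1,0,0,0.004,0,0,0],[1,0,0,0.0,0,0,0]]]'; python3 -m creep '[[[1,0,0,0.003,0,0,0],[1,0,0,0.003,0,0,0],[1,0,0,0,0,0,0]]]'
```

```text
clock: 2.95
position: [0.5945, -0.2396, 0.091]
tool_rot: [3.141, 0.0, 1.571]
force: [0.5, 0.8, 0.6]
grip_width: 0.0
finger_force: 0.0
clock: 3.25
position: [0.594, -0.2395, 0.0844]
tool_rot: [3.141, 0.0, 1.571]
force: [0.1, -0.2, 0.2]
grip_width: 0.0004
finger_force: 0.0
```

```bash
python3 -m creep '[[[1,0,0,0.002,0,0,0],[1,0,0,0,0,0,0]]]'; python3 -m creep '[[[1,0,0,0.001,0,0,0],[1,0,0,0,0,0,0]]]';python3 -m creep '[[[1,0,0,0.001,0,0,0],[1,0,0,0,0,0,0]]]'
```

```text
clock: 3.45
position: [0.595, -0.2397, 0.0832]
tool_rot: [3.139, 0.001, 1.571]
force: [2.2, 0.1, 6.9]
grip_width: -0.0002
finger_force: 3.6
clock: 3.65
position: [0.5957, -0.2397, 0.0828]
tool_rot: [3.138, 0.001, 1.571]
force: [2.2, 0.2, 14.1]
grip_width: 0.0003
finger_force: 6.8
clock: 3.85
position: [0.5965, -0.2398, 0.0825]
tool_rot: [3.136, 0.001, 1.571]
force: [3.9, 0.6, 17.8]
grip_width: -0.0
finger_force: 9.6
```

```bash
python3 -m creep '[[[1,0,0,-0.0015,0,0,0],[1,0.0004,-0.006,0,0,0,0],[1,0.0004,-0.006,0,0,0,0],[1,0,0,0,0,0,0]]]'; python3 -m creep '[[[1,0.0004,-0.006,0,0,0,0],[1,0.0004,-0.006,0,0,0,0],[1,0.0,0,0,0,0,0]]]'; python3 -m creep '[[[1,0,0,-0.012,0,0,0],[1,0,0,0,0,0,0]]]'
cat > wh.py <<'E'
from h import *
np.set_printoptions(precision=4,suppress=True)
o=observe();f=grab_frame('wrist')
b=f['image'].astype(int);hsv=cv2.cvtColor(f['image'],cv2.COLOR_RGB2HSV)
m=(hsv[...,1]>150)&(hsv[...,2]>90)
P=cloud(f,m,o);vs,us=np.nonzero(m&(f['range_z']>0));h=hsv[vs,us,0]
cab=np.array([.582,-.239]);c,s=np.cos(-.065),np.sin(-.065)
L=(P[:,:2]-cab)@np.array([[c,-s],[s,c]])-0
near=(abs(L[:,0])<.12)&(abs(L[:,1])<.03)
for n,k in(('orange',near&(h>8)&(h<25)&(P[:,2]>.065)),('red',near&((h<6)|(h>172))&(P[:,2]>.02))):
    print(n,k.sum(),*( (np.r_[L[k].mean(0),P[k,2].mean()],L[k].min(0),L[k].max(0)) if k.any() else ()))
cv2.imwrite('pics/wh%d.png'%int(o['clock']*100),f['image'][:,:,::-1])
E
python3 wh.py
```

```text
clock: 4.25
position: [0.5832, -0.239, 0.0838]
tool_rot: [3.138, 0.001, 1.571]
force: [-0.0, 1.9, 20.8]
grip_width: 0.0
finger_force: 10.5
clock: 4.55
position: [0.5703, -0.2382, 0.0831]
tool_rot: [3.14, 0.001, 1.571]
force: [-3.9, 1.3, 16.2]
grip_width: -0.0002
finger_force: 8.5
clock: 4.75
position: [0.5708, -0.2382, 0.0954]
tool_rot: [3.14, 0.001, 1.571]
force: [-0.4, -1.6, 0.3]
grip_width: -0.0001
finger_force: 0.0
orange 178 [-0.0267  0.0037  0.0739] [-0.0288 -0.0071] [-0.024   0.0111]
red 935 [-0.0773  0.0038  0.0602] [-0.0828 -0.0266] [-0.0725  0.0254]
```

```bash
python3 -m creep '[[[1,-0.0016,0.024,0,0,0,0],[1,0,0,0.008,0,0,0],[1,0,0,0.0035,0,0,0],[1,0,0,0,0,0,0]]]'; python3 -m creep '[[[1,0.0004,-0.006,0,0,0,0],[1,0.0004,-0.006,0,0,0,0],[1,0.0004,-0.006,0,0,0,0],[1,0.0004,-0.006,0,0,0,0],[1,0,0,0,0,0,0]]]';  python3 -m creep '[[[1,0,0,-0.015,0,0,0],[1,0,0,0,0,0,0]]]'
python3 wh.py
```

```text
clock: 5.2
position: [0.5954, -0.2393, 0.083]
tool_rot: [3.138, 0.0, 1.571]
force: [3.5, 1.7, 11.7]
grip_width: -0.0001
finger_force: 6.0
clock: 5.7
position: [0.5705, -0.2381, 0.0833]
tool_rot: [3.139, 0.001, 1.571]
force: [0.6, 1.0, 14.7]
grip_width: 0.0001
finger_force: 6.9
clock: 5.9
position: [0.5702, -0.2383, 0.0989]
tool_rot: [3.14, 0.001, 1.57]
force: [-0.1, -0.2, -0.1]
grip_width: -0.0002
finger_force: 0.0
orange 0
red 873 [-0.0772  0.0106  0.0605] [-0.0827 -0.0191] [-0.0725  0.03  ]
```

```bash
python3 -m creep '[[[1,-0.0016,0.024,0,0,0,0],[1,0,0,0.011,0,0,0],[1,0,0,0.0035,0,0,0],[1,0,0,0,0,0,0],[1,0.0004,-0.006,0,0,0,0],[1,0.0004,-0.006,0,0,0,0],[1,0.0004,-0.006,0,0,0,0],[1,0,0,0,0,0,0]]]';  python3 -m creep '[[[-1,0,0,-0.02,0,0,0],[-1,0.02,0.01,-0.05,0,0,8.5],[-1,0.02,0,-0.05,0,0,8.5]]]'
python3 wh.py
```

```text
clock: 6.75
position: [0.5769, -0.2386, 0.0839]
tool_rot: [3.138, 0.001, 1.571]
force: [3.8, 1.1, 12.7]
grip_width: 0.0004
finger_force: 6.7
clock: 7.05
position: [0.5868, -0.2015, 0.195]
tool_rot: [-3.139, -0.0, 1.267]
force: [1.0, 0.5, 0.8]
grip_width: 0.0433
finger_force: 0.0
orange 0
red 176 [-0.0784  0.0185  0.0609] [-0.0859  0.0041] [-0.0738  0.0298]
```

```bash
python3 -m creep '[[[-1,0,0,-0.01,0,0,8.5],[-1,0,0,-0.01,0,0,8.5],[-1,0,0,-0.01,0,0,8.5],[-1,0,0,-0.01,0,0,8.5],[-1,0,0,-0.01,0,0,8.5],[-1,0,0,-0.01,0,0,8.5],[-1,0,0,-0.01,0,0,8.5],[-1,0,0,-0.01,0,0,8.5],[-1,0,0,0,0,0,4.6],[-1,0,0,0,0,0,0]]]'
python3 wh.py
python3 -m creep '[[[-1,0,-0.045,0,0,0,0],[-1,0,-0.045,0,0,0,0],[-1,0,-0.045,0,0,0,0],[-1,0.01,-0.045,0,0,0,0],[-1,0,0,0,0,0,0],[-1,0,0,0,0,0,0]]]'
python3 - <<'E'
from h import *
np.set_printoptions(precision=4,suppress=True)
o=observe();f=grab_frame('wrist');print(o['position'],o['tool_rot'])
save(f,'w2.png')
for t,z in(('hook',0),('hook_tip',0)):
    for r in tip_of(f,t)[:2]:
        u,v=r['position'];print(t,np.round(r['position'],1),round(r['confidence'],2),atz(f,u,v,z,o))
hsv=cv2.cvtColor(f['image'],cv2.COLOR_RGB2HSV);m=(hsv[...,0]>18)&(hsv[...,0]<35)&(hsv[...,1]>130)&(hsv[...,2]>80)
P=cloud(f,m,o);P=P[(P[:,2]>.03)&(P[:,2]<.07)&(abs(P[:,0]-.64)<.08)&(abs(P[:,1]+.02)<.06)]
print(len(P),np.median(P[:,2]),cv2.minAreaRect(P[P[:,2]>.045][:,:2].astype(np.float32)*1000))
f=grab_frame('scene');cv2.imwrite('pics/bolt.png',cv2.resize(f['image'][140:220,290:400,::-1],None,fx=5,fy=5,interpolation=cv2.INTER_CUBIC))
E
```

```text
clock: 8.1
position: [0.5872, -0.2017, 0.2743]
tool_rot: [3.142, 0.001, 0.005]
force: [-0.3, 0.8, -1.0]
grip_width: 0.0856
finger_force: 0.0
orange 0
red 141 [-0.0777  0.0077  0.0611] [-0.0817 -0.0182] [-0.0711  0.0295]
clock: 8.75
position: [0.5963, -0.0209, 0.2743]
tool_rot: [3.141, 0.001, 0.011]
force: [0.3, -1.7, 0.9]
grip_width: 0.0859
finger_force: 0.0
[ 0.5963 -0.0209  0.2743] [3.1414 0.001  0.0113]
hook [272.5 143. ] 0.87 [ 0.6422 -0.0154  0.    ]
681 0.05276573520464767 ((641.83056640625, -20.710542678833008), (78.59111022949219, 13.523445129394531), 0.4951086938381195)
```

View pics/w2.png

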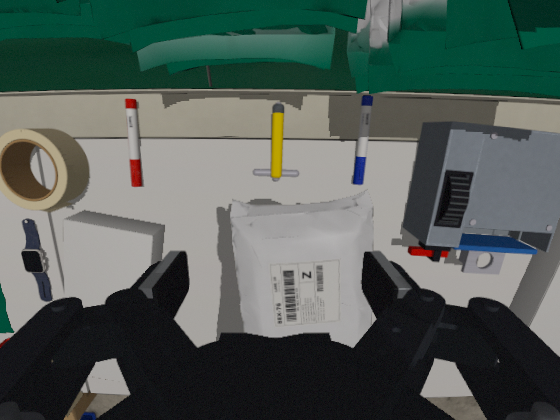

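View pics/bolt.png

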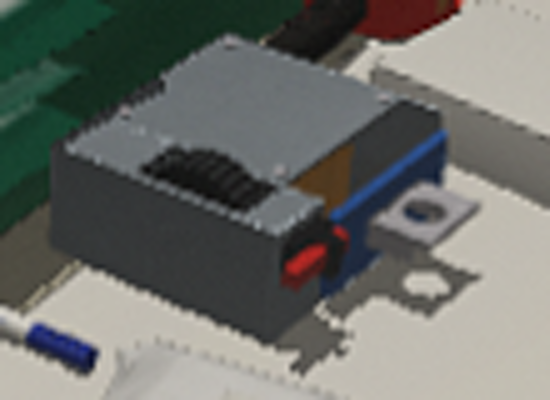

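w2 shows the hook at (277,145), with its foot at (276,173) on the robot side and its prong at the far end. The markers are at (134,143) and (363,140), the cream roll is at (33,170), and a bag sits at (305,270). The bolt looks drawn in the crop. I'll measure its gap to the drawer front.

```bash
python3 - <<'E'
from h import *
np.set_printoptions(precision=4,suppress=True)
c,s=np.cos(-.065),np.sin(-.065);W=np.array([.582,-.239])
def loc(p): return np.array([[c,s],[-s,c]])@(p[:2]-W)+[-.015,.0655]
o=observe();f=grab_frame('wrist');hsv=cv2.cvtColor(f['image'],cv2.COLOR_RGB2HSV)
m=((hsv[...,0]<6)|(hsv[...,0]>172))&(hsv[...,1]>150)&(hsv[...,2]>70);m[:220]=0;m[:,:395]=0;m[:,475:]=0
vs,us=np.nonzero(m);print(us.min(),us.max(),vs.min(),vs.max())
for u in (us.min(),us.max()):
    v=vs[us==u].mean();print('red',u,v,loc(atz(f,u,v,.062,o)),loc(atr(f,u,v,o)))
b=(hsv[...,0]>95)&(hsv[...,0]<130)&(hsv[...,1]>120)&(hsv[...,2]>40);b[:225]=0;b[:,:430]=0;b[270:]=0
vs,us=np.nonzero(b);u=us.min();v=vs[us==u].mean();print('blue left',u,v,loc(atz(f,u,v,.062,o)),loc(atr(f,u,v,o)))
E
```

```text
407 446 246 256
red 407 248.5 [-0.0892  0.1024] [-0.0929  0.0976]
red 446 251.0 [-0.0895  0.048 ] [-0.0898  0.0475]
blue left 452 246.5 [-0.0825  0.0412] [-0.0835  0.0394]
```

```bash
python3 - <<'E'
from h import *
np.set_printoptions(precision=4,suppress=True)
o=observe();f=grab_frame('wrist')
m=np.zeros((420,560),bool);m[95:190,245:310]=1
P=cloud(f,m,o)
k=P[(P[:,2]>.040)];print('handle',len(k),k.min(0),k.max(0),np.median(k,0))
k=P[(P[:,2]>.006)&(P[:,2]<.03)];print('foot',len(k),np.percentile(k,2,0),np.percentile(k,98,0),k.mean(0))
for s in('side','scene'):
    g=grab_frame(s)
    for r in tip_of(g,'hook_tip')[:1]: print(s,r['confidence'],atz(g,*r['position'],0))
    if s=='side':
        m=np.zeros((420,560),bool);m[350:400,255:420]=1;Q=cloud(g,m);Q=Q[(Q[:,2]>.03)&(Q[:,2]<.15)];print('box',Q.min(0),Q.max(0),np.percentile(Q,95,0))
E
```

```text
handle 871 [ 0.5965 -0.0283  0.0446] [ 0.6935 -0.0126  0.0556] [ 0.6486 -0.0202  0.0526]
foot 210 [ 0.5971 -0.0497  0.0062] [0.6056 0.011  0.0101] [ 0.6016 -0.0196  0.0082]
side 0.74 [ 0.696  -0.0223  0.    ]
box [ 0.3234 -0.5762  0.0306] [ 0.6476 -0.4147  0.0547] [ 0.5724 -0.4331  0.0509]
scene 0.68 [ 0.6837 -0.0257  0.    ]
```

```bash
python3 -m creep '[[[-1,0.024,0,0.03,0,0,0],[-1,0.024,0,0.045,0,0,0],[-1,0,0,0.045,0,0,0],[-1,0,0,0.045,0,0,0],[-1,0,0,0.045,0,0,0],[-1,0,0,0.025,0,0,0],[-1,0,0,0.013,0,0,0],[-1,0,0,0,0,0,0],[-1,0,0,0,0,0,0]]]' 50;python3 -m creep '[[[1,0,0,0,0,0,0],[1,0,0,0,0,0,0],[1,0,0,0,0,0,0],[1,0,0,0,0,0,0],[1,0,0,0,0,0,0],[1,0,0,0,0,0,0],[1,0,0,0,0,0,0]]]' 50
```

```text
clock: 10.15
position: [0.6449, -0.0215, 0.029]
tool_rot: [3.141, -0.001, 0.007]
force: [0.6, -0.6, -0.1]
grip_width: 0.0849
finger_force: 0.0
clock: 10.85
position: [0.6442, -0.0213, 0.0279]
tool_rot: [-3.142, -0.0, 0.007]
force: [-0.2, 0.4, 3.2]
grip_width: 0.0133
finger_force: 52.6
```

```bash
python3 -m creep '[[[1,0,0,-0.03,0,0,0],[1,0,0,-0.045,0,0,0],[1,0,0,-0.045,0,0,0],[1,-0.02,0.03,-0.02,0,0,0],[1,-0.03,0.045,0,0,0,0],[1,-0.03,0.045,0,0,0,0],[1,-0.03,0.045,0,0,0,0],[1,-0.03,0.045,0,0,0,0],[1,-0.03,0.045,0,0,0,0],[1,-0.032,0.04,0,0,0,0]]]';python3 -m creep '[[[1,0,0,0,0,0,4.1],[1,0,0,0,0,0,0],[1,0,0,0,0,0,0]]]'
cat > hk.py <<'E'
from h import *
np.set_printoptions(precision=4,suppress=True)
o=observe();p=np.array(o['position']);print(p,o['tool_rot'])
f=grab_frame('wrist')
for r in tip_of(f,'drawer_hole')[:1]: print('w hole',r['confidence'],r['position'],atz(f,*r['position'],.046,o))
for s in('side','scene'):
    g=grab_frame(s)
    for r in tip_of(g,'hook_tip')[:1]: print(s,'tip',r['confidence'],r['position'],atz(g,*r['position'],p[2]-.0279))
    for r in tip_of(g,'drawer_hole')[:1]: print(s,'hole',r['confidence'],r['position'],atz(g,*r['position'],.046))
    save(g,s+'_%d.png'%(o['clock']*100))
save(f,'wrist_%d.png'%(o['clock']*100))
E
python3 hk.py
```

```text
clock: 11.85
position: [0.455, -0.3012, 0.1678]
tool_rot: [3.141, -0.0, 0.007]
force: [0.2, -0.3, -1.1]
grip_width: 0.013
finger_force: 52.0
clock: 12.15
position: [0.4568, -0.2988, 0.1676]
tool_rot: [-3.141, 0.0, -0.062]
force: [0.8, 0.3, -1.7]
grip_width: 0.0134
finger_force: 51.9
[ 0.4568 -0.2988  0.1676] [-3.1412  0.     -0.0615]
w hole 0.97 [299.7, 170.4] [ 0.4843 -0.3214  0.046 ]
side tip 0.71 [307.8, 279.2] [ 0.5017 -0.3086  0.1397]
side hole 0.74 [321.8, 253.3] [ 0.6216 -0.1739  0.046 ]
scene hole 0.74 [374.9, 185.7] [ 0.4744 -0.3001  0.046 ]
```

```bash
python3 -m creep '[[[1,-0.0147,0.0191,0,0,0,0],[1,0,0,0.04,0,0,0],[1,0,0,0.035,0,0,0],[1,0,0,0,0,0,0],[1,0,0,0,0,0,0]]]'
python3 hk.py; python3 - <<'E'
import cv2,glob,os
a=sorted(glob.glob('pics/*_1[0-9]*.png'),key=os.path.getmtime)[-3:];print(a)
im=[cv2.imread(x) for x in a]
s=im[0][255:345,260:380];c=im[1][140:230,320:440];w=im[2][60:260,180:440]
out=cv2.hconcat([cv2.resize(s,(400,300)),cv2.resize(c,(400,300))]);w=cv2.resize(w,(390,300));w=cv2.copyMakeBorder(w,0,0,0,410,0)
cv2.imwrite('pics/m1.png',cv2.vconcat([out,w]))
E
```

```text
clock: 13.05
position: [0.4402, -0.318, 0.0933]
tool_rot: [-3.142, 0.001, -0.065]
force: [-0.2, 0.9, -0.5]
grip_width: 0.013
finger_force: 51.9
[ 0.4402 -0.318   0.0933] [-3.1415  0.0007 -0.0647]
side tip 0.63 [306.8, 309.6] [ 0.4939 -0.3203  0.0654]
side hole 0.77 [301.6, 315.7] [ 0.4849 -0.3149  0.046 ]
scene tip 0.58 [376.7, 175.7] [ 0.4819 -0.321   0.0654]
scene hole 0.59 [374.3, 182.8] [ 0.4827 -0.3128  0.046 ]
['pics/side_1305.png', 'pics/scene_1305.png', 'pics/wrist_1305.png']
```

View pics/m1.png

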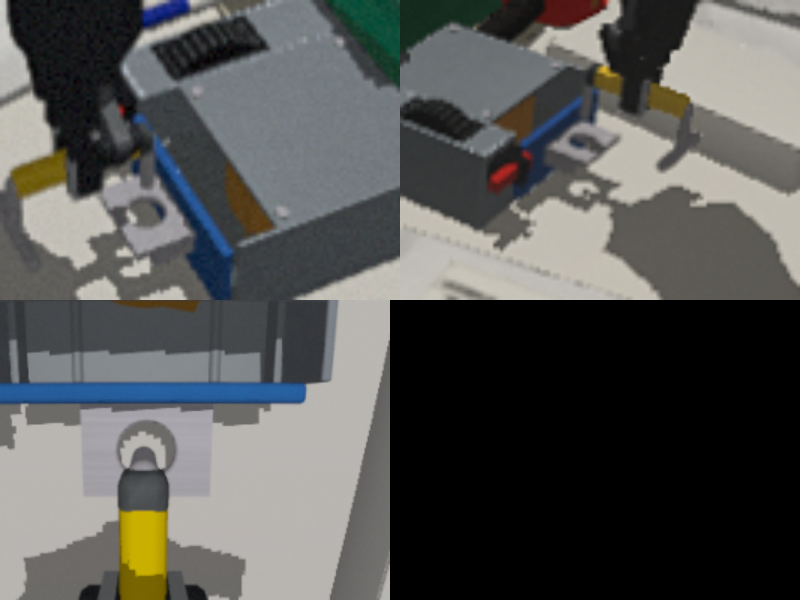

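The crops show the prong over the hole with a lateral offset of only 2–3 px. In the wrist picture the prong tip is about (275,161) and the hole about (278,158).

```bash
python3 - <<'E'
from h import *
np.set_printoptions(precision=4,suppress=True)
o=observe();f=grab_frame('wrist')
print('hole',atz(f,278,158,.046,o),'tip',atz(f,275.3,160,.0654,o), 'tip range', atr(f,275.3,163,o))
m=np.zeros((420,560),bool);m[120:200,225:330]=1;P=cloud(f,m,o);l=P[(P[:,2]>.041)&(P[:,2]<.049)]
print('lip',len(l),l.min(0),l.max(0),cv2.minAreaRect(l[:,:2].astype(np.float32)*1000))
E
```

```text
hole [ 0.4876 -0.3213  0.046 ] tip [ 0.4884 -0.3196  0.0654] tip range [ 0.4903 -0.3196  0.0978]
lip 3762 [ 0.4639 -0.3496  0.0415] [ 0.507  -0.2915  0.0475] ((485.3468017578125, -320.5341796875), (56.300167083740234, 39.76110076904297), 86.31658172607422)
```

```bash
python3 -m creep '[[[1,-0.001,0.001,0.015,0,0,0],[1,0,0,0.015,0,0,0],[1,0,0,0.012,0,0,0],[1,0,0,0,0,0,0]]]'; python3 -m creep '[[[1,-0.01,0,0,0,0,0],[1,-0.01,0,0,0,0,0],[1,-0.01,0,0,0,0,0]]]'
```

```text
clock: 13.9
position: [0.4386, -0.3183, 0.0495]
tool_rot: [-3.141, 0.002, -0.065]
force: [0.2, 0.5, -0.7]
grip_width: 0.0132
finger_force: 52.0
clock: 14.2
position: [0.4084, -0.3168, 0.0513]
tool_rot: [3.141, -0.001, -0.065]
force: [2.4, 0.3, -2.0]
grip_width: 0.0129
finger_force: 51.8
```

```bash
python3 -m creep '[[[1,-0.012,0,0,0,0,0],[1,-0.012,0,0,0,0,0],[1,-0.012,0,0,0,0,0],[1,-0.012,0,0,0,0,0],[1,-0.012,0,0,0,0,0],[1,-0.012,0,0,0,0,0],[1,-0.012,0,0,0,0,0],[1,-0.012,0,0,0,0,0],[1,0,0,0,0,0,0]]]'; python3 -m creep '[[[1,-0.005,0,0,0,0,0],[1,-0.005,0,0,0,0,0],[1,0,0,0,0,0,0]]]'
```

```text
clock: 15.1
position: [0.3115, -0.3104, 0.0507]
tool_rot: [-3.141, 0.001, -0.066]
force: [-0.4, -0.1, -0.5]
grip_width: 0.0128
finger_force: 52.0
clock: 15.4
position: [0.3029, -0.3098, 0.0507]
tool_rot: [-3.141, 0.001, -0.065]
force: [0.9, 0.0, -0.5]
grip_width: 0.0133
finger_force: 51.9
```

Checking that the drawer follows.

```bash
cat > dr.py <<'E'
from h import *
np.set_printoptions(precision=4,suppress=True)
g=grab_frame('side');o=observe()
hsv=cv2.cvtColor(g['image'],cv2.COLOR_RGB2HSV)
m=np.zeros((420,560),bool);m[200:,150:400]=1
P=cloud(g,m);l=P[(P[:,2]>.041)&(P[:,2]<.05)&(abs(P[:,1]+.31)<.05)&(P[:,0]<.5)]
print('lip',len(l),np.percentile(l,[2,98],0) if len(l) else '')
b=P[(P[:,2]>.058)&(P[:,2]<.066)&(abs(P[:,1]+.31)<.09)&(P[:,0]<.54)]
print('panel top',len(b),np.percentile(b[:,0],[5,50,95]) if len(b) else '',o['clock'])
E
python3 dr.py; python3 -m creep '[[[1,-0.005,0,0,0,0,0],[1,-0.003,0,0,0,0,0],[1,0,0,0,0,0,0]]]'; python3 dr.py
```

```text
lip 507 [[ 0.2608 -0.3562  0.0414]
 [ 0.4951 -0.2815  0.0494]]
panel top 690 [0.2924 0.4386 0.5252] 15.45
clock: 15.75
position: [0.2968, -0.3096, 0.0509]
tool_rot: [3.141, -0.002, -0.063]
force: [10.6, 0.6, -6.4]
grip_width: 0.0133
finger_force: 51.1
lip 524 [[ 0.2534 -0.3579  0.0414]
 [ 0.4977 -0.2823  0.0496]]
panel top 694 [0.289  0.4324 0.5243] 15.8
```

```bash
python3 -m creep '[[[1,0.007,0,0,0,0,0],[1,0,0,0,0,0,0],[1,0,0,-0.02,0,0,0],[1,0,0,-0.03,0,0,0],[1,0,0,-0.04,0,0,0],[1,0,0,-0.04,0,0,0],[1,0,0,0,0,0,0]]]'
python3 - <<'E'
from h import *
np.set_printoptions(precision=4,suppress=True)
o=observe();f=grab_frame('wrist');save(f,'w3.png');print(o['position'])
for t,z in(('drawer_hole',.046),('orange_roll',.01),('wheel_top',.084)):
    for r in tip_of(f,t)[:1]: print(t,r['confidence'],r['position'],atz(f,*r['position'],z,o))
E
```

```text
clock: 16.5
position: [0.3035, -0.3111, 0.1845]
tool_rot: [3.139, -0.005, -0.065]
force: [1.2, 0.5, -2.4]
grip_width: 0.0133
finger_force: 52.0
[ 0.3035 -0.3111  0.1845]
drawer_hole 0.85 [273.3, 146.8] [ 0.3532 -0.3116  0.046 ]
wheel_top 0.22 [277.5, 236.1] [ 0.2776 -0.3104  0.084 ]
```

View pics/w3.png

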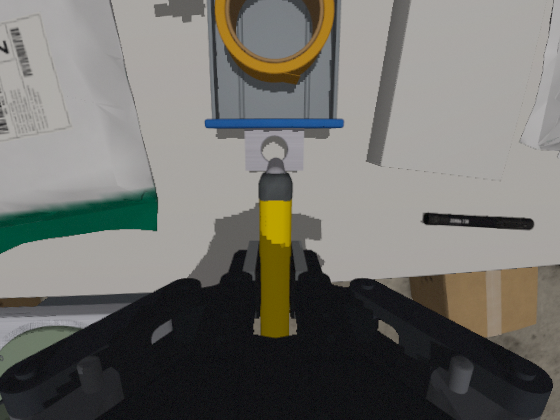

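w3 shows the drawer open, with the hole at (273,150) free of the prong and the orange roll at (275,15) in the drawer. I'll carry the hook back to its old spot.

```bash
python3 -m creep '[[[1,0,0,0,0,0,-4.1],[1,0.03,-0.026,0,0,0,0],[1,0.03,-0.026,0,0,0,0],[1,0.03,-0.026,0,0,0,0],[1,0.03,-0.026,0,0,0,0],[1,0.03,-0.026,0,0,0,0],[1,0.03,-0.026,0,0,0,0],[1,0.03,-0.026,0,0,0,0],[1,0.03,-0.026,0,0,0,0],[1,0.03,-0.026,0,0,0,0]]]'; python3 -m creep '[[[1,0.03,-0.026,0,0,0,0],[1,0.03,-0.026,0,0,0,0],[1,0.01,-0.004,0,0,0,0],[1,0,0,0,0,0,0],[1,0,0,0,0,0,0]]]'
```

```text
clock: 17.7
position: [0.5712, -0.0728, 0.1789]
tool_rot: [-3.142, 0.003, 0.007]
force: [0.6, -1.1, -0.7]
grip_width: 0.0131
finger_force: 52.0
clock: 18.2
position: [0.6393, -0.0188, 0.1794]
tool_rot: [3.141, 0.002, 0.006]
force: [0.3, -0.2, -0.6]
grip_width: 0.013
finger_force: 52.0
```

```bash
python3 -m creep '[[[1,0.004,0,0.03,0,0,0],[1,0,0,0.045,0,0,0],[1,0,0,0.04,0,0,0],[1,0,0,0.025,0,0,0],[1,0,0,0.007,0,0,0],[1,0,0,0.003,0,0,0],[1,0,0,0,0,0,0]]]'
```

```text
clock: 18.9
position: [0.6447, -0.0181, 0.0318]
tool_rot: [3.141, -0.001, 0.006]
force: [-0.3, -0.5, -0.9]
grip_width: 0.0132
finger_force: 51.9
```

```bash
python3 -m creep '[[[1,0,0,0.002,0,0,0],[1,0,0,0.0015,0,0,0],[1,0,0,0,0,0,0]]]'; python3 -m creep '[[[-1,0,0,0,0,0,0],[-1,0,0,0,0,0,0],[-1,0,0,0,0,0,0],[-1,0,0,0,0,0,0],[-1,0,0,0,0,0,0],[-1,0,0,-0.02,0,0,0],[-1,0,0,-0.04,0,0,0],[-1,0,0,-0.045,0,0,0],[-1,0,0,-0.045,0,0,0],[-1,0,0,-0.04,0,0,0]]]'
```

```text
clock: 19.2
position: [0.645, -0.0175, 0.0279]
tool_rot: [-3.142, -0.001, 0.007]
force: [0.3, -0.6, 2.8]
grip_width: 0.0129
finger_force: 52.5
clock: 20.2
position: [0.6444, -0.0176, 0.2196]
tool_rot: [-3.142, -0.001, 0.007]
force: [0.5, 1.0, 0.6]
grip_width: 0.0858
finger_force: 0.0
```

```bash
python3 -m creep '[[[-1,-0.0255,0.04,-0.009,0,0,0],[-1,-0.0255,0.04,-0.009,0,0,0],[-1,-0.0255,0.04,-0.009,0,0,0],[-1,-0.0255,0.04,-0.009,0,0,0],[-1,-0.0255,0.04,-0.009,0,0,0],[-1,-0.0255,0.04,-0.009,0,0,0],[-1,-0.0255,0.04,-0.009,0,0,0],[-1,-0.0255,0.04,-0.007,0,0,0],[-1,0,0,0,0,0,0]]]'; python3 -m creep '[[[-0.2,0,0,0,0,0,-8.59],[-0.2,0,0,0,0,0,-8.59],[-0.2,0,0,0,0,0,-8.59],[-0.2,0,0,0,0,0,-8.59],[-0.2,0,0,0,0,0,-8.59],[-0.2,0,0,0,0,0,-8.59],[-0.2,0,0,0,0,0,-8.59],[-0.2,0,0,0,0,0,-8.59],[-0.2,0,0,0,0,0,-8.59],[-0.2,0,0,0,0,0,-8.59]]]'  60
python3 -m creep '[[[-0.2,0,0,0,0,0,0],[-0.2,0,0,0,0,0,0]]]'
python3 - <<'E'
from h import *
np.set_printoptions(precision=4,suppress=True)
o=observe();f=grab_frame('wrist');save(f,'w4.png');print(o['position'],o['tool_rot'])
for t,z in(('drawer_hole',.046),('orange_roll',.01)):
    for r in tip_of(f,t)[:1]: print(t,r['confidence'],r['position'],atz(f,*r['position'],z,o))
hsv=cv2.cvtColor(f['image'],cv2.COLOR_RGB2HSV);m=(hsv[...,0]>8)&(hsv[...,0]<22)&(hsv[...,1]>120)&(hsv[...,2]>60)
P=cloud(f,m,o);P=P[(abs(P[:,2]-.057)<.006)&(abs(P[:,0]-.465)<.12)&(abs(P[:,1]+.31)<.1)]
print(len(P),P.min(0),P.max(0),np.median(P[:,2]),cv2.minEnclosingCircle(P[:,:2].astype(np.float32)*1000))
m[:]=0;m[:330]=1;P=cloud(f,m,o)
b=P[(P[:,2]>.057)&(P[:,2]<.066)&(abs(P[:,1]+.31)<.05)&(P[:,0]<.405)];print('panel',len(b),np.percentile(b,[2,50,98],0) if len(b) else '')
E
```

```text
clock: 21.1
position: [0.4386, -0.3446, 0.2887]
tool_rot: [3.139, -0.001, -0.001]
force: [0.7, 0.1, 0.2]
grip_width: 0.0855
finger_force: 0.0
clock: 22.1
position: [0.4426, -0.3389, 0.2872]
tool_rot: [-3.142, 0.0, 1.512]
force: [-0.2, 0.4, 0.7]
grip_width: 0.0509
finger_force: 0.0
clock: 22.3
position: [0.4426, -0.339, 0.2873]
tool_rot: [3.142, -0.0, 1.501]
force: [0.4, -0.1, 0.3]
grip_width: 0.0513
finger_force: 0.0
[ 0.4426 -0.339   0.2873] [ 3.1416 -0.0001  1.5012]
drawer_hole 0.89 [201.6, 163.9] [ 0.3478 -0.3092  0.046 ]
1839 [ 0.4165 -0.3694  0.0511] [ 0.5156 -0.2703  0.0594] 0.0565999306558263 ((465.99078369140625, -320.0500183105469), 50.158477783203125)
panel 514 [[ 0.3691 -0.3576  0.058 ]
 [ 0.3753 -0.3094  0.0607]
 [ 0.3816 -0.2621  0.0623]]
```

View pics/w4.png

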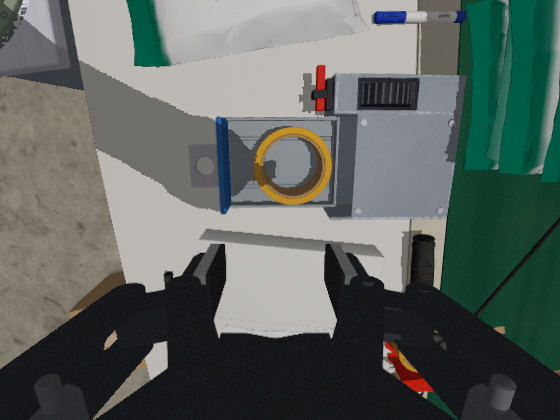

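w4 shows the orange roll at (293,165) in the open drawer, panel at (223,165), bolt drawn. The fitted circle gives centre (0.466,-0.320) and radius 50 mm, as it should, so I'll grip its front wall.

```bash
python3 -m creep '[[[0.06,0.0204,-0.018,0.03,0,0,0],[0.06,0,0,0.045,0,0,0],[0.06,0,0,0.045,0,0,0],[0.06,0,0,0.045,0,0,0],[0.06,0,0,0.035,0,0,0],[0.06,0,0,0.01,0,0,0],[0.06,0,0,0,0,0,0],[0.06,0,0,0,0,0,0]]]'
python3 - <<'E'
from h import *
o=observe();print(o['position'],o['tool_rot'],o['force'])
a=o['tool_rot'][2];d=np.array([.4261,-.3174])-np.array(o['position'][:2]);print('tool d',d@[np.cos(a),np.sin(a)],d@[np.sin(a),-np.cos(a)],o['position'][2]-.024)
E
```

```text
clock: 23.25
position: [0.4267, -0.3179, 0.0787]
tool_rot: [3.14, 0.001, 1.506]
force: [-0.3, -1.0, -0.3]
grip_width: 0.0399
finger_force: 0.0
[ 0.42673195 -0.31790061  0.07870354] [3.14017384e+00 9.05559730e-04 1.50550880e+00] [-0.33568785 -0.98569208 -0.32569316]
tool d 0.00045831383534416576 -0.0006632681919830562 0.054703536415131336
```

```bash
python3 -m creep '[[[0.06,0,0,0.02,0,0,0],[0.06,0,0,0.02,0,0,0],[0.06,0,0,0.013,0,0,0],[0.06,0,0,0,0,0,0]]]'; python3 -m creep '[[[1,0,0,0,0,0,0],[1,0,0,0,0,0,0],[1,0,0,0,0,0,0],[1,0,0,0,0,0,0],[1,0,0,0,0,0,0]]]' 60
```

```text
clock: 23.65
position: [0.426, -0.3174, 0.0242]
tool_rot: [-3.141, -0.0, 1.506]
force: [0.4, 0.9, 1.0]
grip_width: 0.0402
finger_force: 0.0
clock: 24.15
position: [0.4266, -0.3177, 0.0252]
tool_rot: [3.14, 0.001, 1.506]
force: [-1.3, 1.4, 8.7]
grip_width: 0.0114
finger_force: 62.1
```

The grip stopped at 11.4 mm, narrower than the 20 mm wall, so I'll look before lifting.

```bash
python3 - <<'E'
from h import *
o=observe();print(o['grip_width'],o['force'],o['finger_force'])
f=grab_frame('wrist');s=grab_frame('side');c=grab_frame('scene')
cv2.imwrite('pics/m2.png',cv2.vconcat([cv2.resize(f['image'][60:340,100:500],(800,400)),cv2.hconcat([cv2.resize(s['image'][250:350,220:380],(400,200)),cv2.resize(c['image'][140:220,310:470],(400,200))])])[:,:,::-1])
E
```

```text
0.011359934959128692 [-1.26305421  1.35950915  8.66268673] 62.14300410094438
```

View pics/m2.png

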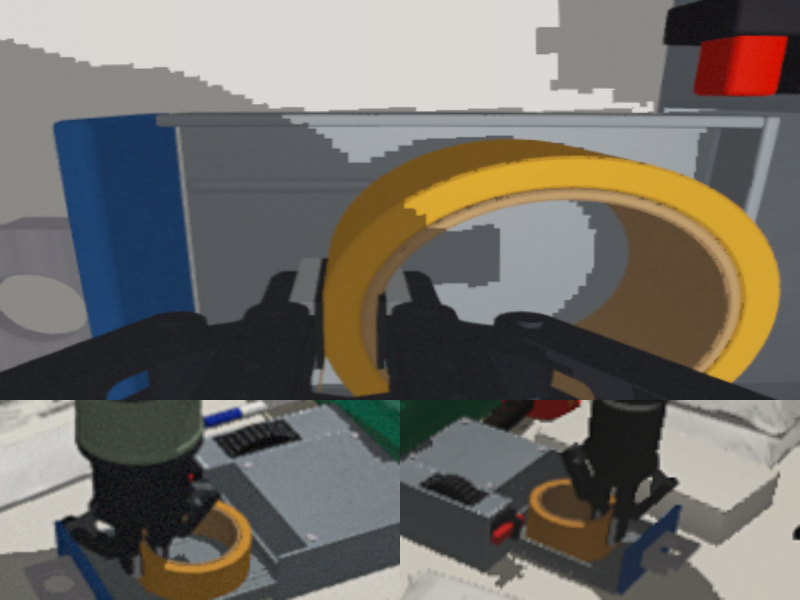

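The wrist shows one finger inside the core and one outside, gripping the wall squarely (both pads against it at about (350,320) in the crop). I'll lift now.

```bash
python3 -m creep '[[[1,0,0,-0.01,0,0,0],[1,0,0,-0.02,0,0,0],[1,0,0,-0.03,0,0,0],[1,0,0,-0.04,0,0,0],[1,0,0,-0.04,0,0,0],[1,0,0,0,0,0,0],[1,0,0,0,0,0,0]]]'
cat > rl.py <<'E'
from h import *
np.set_printoptions(precision=4,suppress=True)
o=observe();p=np.array(o['position']);f=grab_frame('wrist');print(p,o['tool_rot'])
hsv=cv2.cvtColor(f['image'],cv2.COLOR_RGB2HSV);m=(hsv[...,0]>8)&(hsv[...,0]<22)&(hsv[...,1]>120)&(hsv[...,2]>60)
P=cloud(f,m,o);P=P[(np.hypot(*(P[:,:2]-p[:2]).T)<.12)&(abs(P[:,2]-p[2]-.032)<.025)]
top=P[P[:,2]>np.percentile(P[:,2],40)]
A=np.c_[top[:,:2]-p[:2],np.ones(len(top))]
w=np.ones(len(top),bool)
for _ in range(6):
    k=np.linalg.lstsq(A[w],top[w,2],rcond=None)[0];w=abs(A@k-top[:,2])<.003
T=top[w];(cx,cy),r=cv2.minEnclosingCircle(T[:,:2].astype(np.float32)*1000)
print('plane',k,w.sum(),len(top),'circle',cx,cy,r)
c=np.array([cx,cy])/1000-p[:2];a=o['tool_rot'][2];print('centre in tool',c@[np.cos(a),np.sin(a)],c@[np.sin(a),-np.cos(a)],'tilt',np.hypot(*k[:2]))
save(f,'r%d.png'%(o['clock']*100))
E
python3 rl.py
```

```text
clock: 25.0
position: [0.4262, -0.3174, 0.1653]
tool_rot: [3.14, 0.001, 1.506]
force: [0.0, -0.2, -2.4]
grip_width: 0.0112
finger_force: 61.9
[ 0.4262 -0.3174  0.1653] [3.1399 0.0007 1.5062]
plane [0.0009 0.0025 0.1967] 6951 6954 circle 468.910888671875 -316.7228088378906 49.71234893798828
centre in tool 0.0034376166639361197 0.04255917730346579 tilt 0.0026687455995454737
```

```bash
python3 -m creep '[[[1,0.02,0.004,-0.01,0,0,0],[1,0.04,0.008,-0.01,0,0,0],[1,0.04,0.008,-0.01,0,0,0],[1,0.04,0.008,-0.01,0,0,0],[1,0.04,0.008,0,0,0,0],[1,0.04,0.008,0,0,0,0],[1,0.04,0.008,0,0,0,0],[1,0.04,0.008,0,0,0,0],[1,0.04,0.008,0,0,0,0],[1,0.04,0.008,0,0,0,0]]]'; python3 -m creep '[[[1,0.04,0.008,0,0,0,0],[1,0.04,0.008,0,0,0,0],[1,0.04,0.008,0,0,0,0],[1,0.02,0.008,0,0,0,0],[1,0,0,0,0,0,0],[1,0,0,0,0,0,0],[1,0,0,0,0,0,0]]]'
python3 rl.py
python3 - <<'E'
from h import *
np.set_printoptions(precision=4,suppress=True)
o=observe();f=grab_frame('wrist')
for r in outline_of(f,'cream_roll')[:1]:
    P=cloud(f,r['region'],o);T=P[(abs(P[:,2]-.05)<.006)];(cx,cy),R=cv2.minEnclosingCircle(T[:,:2].astype(np.float32)*1000);print(r['confidence'],r['extent'],len(T),np.median(T[:,2]),'cream',cx,cy,R)
for r in tip_of(f,'cream_roll')[:1]:print(atz(f,*r['position'],0,o))
for s in('side','scene'):
    g=grab_frame(s)
    for r in outline_of(g,'cream_roll')[:1]:
        P=cloud(g,r['region']);T=P[(abs(P[:,2]-.05)<.005)&(np.hypot(P[:,0]-.61,P[:,1]-.31)<.09)];print(s,r['confidence'],len(T),cv2.minEnclosingCircle(T[:,:2].astype(np.float32)*1000))
E
```

```text
clock: 26.05
position: [0.5258, 0.0585, 0.2029]
tool_rot: [-3.139, 0.001, 1.506]
force: [-0.3, -0.1, -1.8]
grip_width: 0.0112
finger_force: 62.0
clock: 26.75
position: [0.5669, 0.1934, 0.2034]
tool_rot: [-3.14, 0.001, 1.505]
force: [-0.8, -0.4, -1.8]
grip_width: 0.0112
finger_force: 62.0
[0.5669 0.1934 0.2034] [-3.1402  0.0011  1.5051]
plane [-0.0009  0.0023  0.2347] 8056 8057 circle 609.8805541992188 193.97865295410156 49.79219055175781
centre in tool 0.003427939504311584 0.04282386392896365 tilt 0.0024442139942856362
0.91 [310.8, 74.6, 111.3, 118.1] 5583 0.04892564350224948 cream 606.0479125976562 304.7260437011719 57.22377395629883
side 0.86 368 ((598.5930786132812, 296.9571228027344), 68.01551055908203)
scene 0.75 925 ((606.8468627929688, 305.544189453125), 56.71392822265625)
```

```bash
python3 -m creep '[[[1,0.037,-0.0036,0,0,0,0],[1,0.037,-0.0036,0,0,0,0],[1,0.0365,-0.0037,0,0,0,0],[1,0,0,0.03,0,0,0],[1,0,0,0.035,0,0,0],[1,0,0,0.035,0,0,0],[1,0,0,0.02,0,0,0],[1,0,0,0,0,0,0],[1,0,0,0,0,0,0]]]'
python3 rl.py
```

```text
clock: 28.05
position: [0.5639, 0.3056, 0.0849]
tool_rot: [3.141, -0.0, 1.506]
force: [0.1, 1.4, -1.5]
grip_width: 0.0116
finger_force: 62.1
[0.5639 0.3056 0.0849] [ 3.1414 -0.0002  1.5061]
plane [-0.0001  0.0028  0.1162] 7030 7032 circle 606.6432495117188 306.0466003417969 49.770111083984375
centre in tool 0.003166621212344053 0.04260256440423649 tilt 0.0027752551137042274
```

Centred within 2 mm. Underside at about 68 mm; lowering 18 mm.

```bash
python3 -m creep '[[[1,0,0,0.01,0,0,0],[1,0,0,0.005,0,0,0],[1,0,0,0.002,0,0,0],[1,0,0,0,0,0,0]]]'; python3 -m creep '[[[1,0,0,0.0015,0,0,0],[1,0,0,0,0,0,0]]]'
```

```text
clock: 28.5
position: [0.5635, 0.3054, 0.067]
tool_rot: [-3.141, 0.0, 1.506]
force: [-0.5, -0.8, -3.2]
grip_width: 0.0115
finger_force: 62.1
clock: 28.7
position: [0.5638, 0.3056, 0.0659]
tool_rot: [3.141, -0.0, 1.506]
force: [-0.1, 0.5, -1.9]
grip_width: 0.0113
finger_force: 62.0
```

```bash
python3 -m creep '[[[1,0,0,0.001,0,0,0],[1,0,0,0,0,0,0]]]'; python3 -m creep '[[[1,0,0,0.001,0,0,0],[1,0,0,0,0,0,0]]]'
```

```text
clock: 28.9
position: [0.5639, 0.3057, 0.0657]
tool_rot: [3.141, -0.0, 1.506]
force: [-3.9, -1.0, 11.1]
grip_width: 0.0111
finger_force: 63.7
clock: 29.1
position: [0.5638, 0.3058, 0.0655]
tool_rot: [3.141, -0.001, 1.506]
force: [-8.7, -4.7, 27.2]
grip_width: 0.0109
finger_force: 65.7
```

```bash
python3 -m creep '[[[1,0,0,-0.002,0,0,0],[1,0,0,0,0,0,0],[0.06,0,0,0,0,0,0],[0.06,0,0,0,0,0,0],[0.06,0,0,0,0,0,0],[0.06,0,0,0,0,0,0],[0.06,0,0,-0.01,0,0,0],[0.06,0,0,-0.03,0,0,0],[0.06,0,0,-0.045,0,0,0],[0.06,0,0,-0.045,0,0,0]]]'; python3 -m creep '[[[0.06,-0.04,0,-0.03,0,0,0],[0.06,-0.03,0,-0.02,0,0,0],[0.06,0,0,0,0,0,0],[0.06,0,0,0,0,0,0]]]'
python3 - <<'E'
from h import *
np.set_printoptions(precision=4,suppress=True)
o=observe();f=grab_frame('wrist')
hsv=cv2.cvtColor(f['image'],cv2.COLOR_RGB2HSV);m=(hsv[...,0]>8)&(hsv[...,0]<22)&(hsv[...,1]>120)&(hsv[...,2]>60)
P=cloud(f,m,o);P=P[(abs(P[:,2]-.098)<.006)&(np.hypot(P[:,0]-.606,P[:,1]-.305)<.08)]
print(o['position'],len(P),P[:,2].std(),np.median(P[:,2]),cv2.minEnclosingCircle(P[:,:2].astype(np.float32)*1000))
s=grab_frame('side');c=grab_frame('scene')
cv2.imwrite('pics/fin.png',cv2.vconcat([s['image'][120:400,150:450],c['image'][120:400,130:430]])[:,:,::-1])
for t in('hook','hook_tip'):
    for g in(s,c):
        for r in tip_of(g,t)[:1]:print(t,r['confidence'],atz(g,*r['position'],0))
E
python3 dr.py
```

```text
clock: 30.1
position: [0.5633, 0.3053, 0.1977]
tool_rot: [-3.141, 0.0, 1.506]
force: [-0.3, 0.5, 0.6]
grip_width: 0.0399
finger_force: 0.0
clock: 30.5
position: [0.5594, 0.2353, 0.247]
tool_rot: [3.14, -0.001, 1.505]
force: [-0.5, 0.6, -0.2]
grip_width: 0.0402
finger_force: 0.0
[0.5594 0.2353 0.247 ] 3214 0.000920198625119354 0.09686410894427758 ((606.2999877929688, 306.0968322753906), 49.834232330322266)
hook 0.84 [ 0.6451 -0.0131  0.    ]
hook 0.72 [ 0.6481 -0.0187  0.    ]
hook_tip 0.86 [ 0.6922 -0.0269  0.    ]
hook_tip 0.81 [ 0.6873 -0.0139  0.    ]
lip 437 [[ 0.3315 -0.3441  0.0419]
 [ 0.3729 -0.2844  0.049 ]]
panel top 375 [0.3699 0.3787 0.5301] 30.9
```

View pics/fin.png

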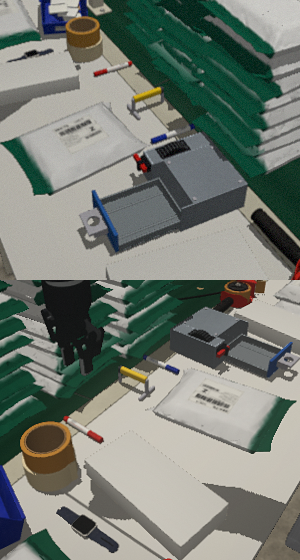

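The picture shows the orange roll flat on the cream roll, the drawer open and empty, the hook standing on the bench, the bolt drawn and the markers undisturbed. The arm is clear, so I'm handing in.

```bash
python3 -c "
from workcell import *
print(job_done())"
```

```text
the job is handed in; nothing more can be done
None
```

I handed in the job at about 31 s: the bolt is drawn, the drawer was pulled fully open with the hook, the hook is back on the bench, and the orange-brown roll lies flat on the cream roll, within about 2 mm of centre by my measurements (the hand-in returned no verdict).

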